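# Roll the holder's jaw to the gauge mark

### The arm

A 7-joint arm with a two-finger parallel gripper is mounted at the origin on a cart in front of the work surface, level with it; the furniture and walls round the work are solid. World frame = base frame: x ahead of the robot, y to its left, z up, the work surface at z = 0. Lengths are in m, angles in rad, forces in N, time in s.
With the tool pointing down it reaches from about 0.4 to 0.875 m from the base axis. Payload 6.5 kg.
Tool frame: the origin (TCP) lies at the centre of the arm's flange, where the gripper is bolted on; the fingertips stand 166 mm ahead of it and the grasp point (between the pads) lies 147 mm ahead of it (r.grasp_offset is the distance from the TCP to the grasp point, in m); y points along the fingers, x is the direction in which the jaws open and shut, and the axes are right-handed (so a half turn about y gives the same grasp; the last joint's range is limited). The gripper opens to 88 mm and grips with 3 to 60 N. Pads are 18 mm wide; open, the fingers measure 123 mm over their backs; the gripper's body (75 mm by 187 mm) begins 45 mm behind the grasp point.
Start: joints at [1.252, 0.536, -0.004, 1.538, 0.003, 1.067, -0.071], TCP at [0.163, -0.629, 0.405] pointing down, gripper open.
Joint ranges: [-2.7, 2.7], [-0.37, 2.16], [-1.27, 1.26], [0.24, 2.4], [-1.31, 4.45], [0.19, 1.91], [-2.76, 2.76]. Speed limits (rad/s): [2.39, 2.39, 3.14, 3.14, 3.14, 3.14, 3.14].

### API

Orientations are given as a unit quaternion [x, y, z, w].
In Python, from workcell import r gives the robot as it stands. The module is installed in compiled form; this text tells all that it offers.
- The arm moves only by the shell command python3 -m pendant 'ROWS'. ROWS is JSON, a list of rows, each an object of numbers: "dx", "dy", "dz": the shift along the tool's x, y, z in cm; "wx", "wy", "wz": the turn, a rotation vector about the tool's x, y, z in rad; "grip": the closure, from 0 (fully open) to 1 (shut). In form: [{"dx": .., "dy": .., "dz": .., "wx": .., "wy": .., "wz": .., "grip": ..}, ...]. A call has 1 to 12 rows; each row is the pose to reach, as a shift and turn from the pose commanded when the call began, along the tool's axes at that moment; what a row does not reach only later rows make up. A row lasts 1/10 s, in which the tool goes at most 50 mm and 8.59 degrees, less where a joint would pass 70% of its speed; a pose out of reach is approached as far as the arm can. A call with a gripper value outside its range is refused whole. The fingers move at their own pace and stop on an object; the grip force is fixed at half the most. Time passes only in rows, so rows that repeat a pose let the fingers close. It gives the time, the measured TCP pose, the force and the opening at its end, in the units of the state.
- r.state(): the state, without advancing time (a new reading comes with each control period).
- r.get_image(name): name is "scene" or "top" or "wrist"; returns the picture (384x512x3 uint8, red, green, blue); there is no depth.
- r.calibration(name): a dict with "intrinsics" (3x3 intrinsics, pixels), "R" (3x3) and "t" (3): a world point X has camera coordinates R X + t. Camera axes: x right, y down, z forward; pixel columns grow to the right and rows downward; lengths in m; the calibration is good to about 2 mm. A picture is of the moment at which its call begins: read the wrist's pose just before it. calibration takes no time and is no camera call; for the wrist camera it gives the pose at the moment of the call.
- r.close_job(): hands the job in, once; it reports no verdict.
The state is a dict: "t": time; "joint_pos": joint angles; "joint_velocities": joint speeds; "joint_efforts": joint torques, N m; "ee_pos": TCP position; "tcp_rot": TCP orientation; "force": force on the tool from outside, world axes, zero at the start; "torque": the same for the moment, N m; "finger_gap": opening from 0.0 (shut) to 1.0 (fully open).
Only numpy, scipy, OpenCV 4.12 (cv2) and the standard library are available. Lean on these libraries where they do the work, as an engineer would, in place of code of your own. Each camera call takes 0.05 s, during which the arm holds its last target. There are 200 camera calls.

### The job

Set the sample holder to width: with a fingertip, roll its knurled wheel so that the sliding jaw closes up until its pointer stands right opposite the tip of the metal gauge mark on the scale. Move the jaw only by the wheel, never by touching the jaw itself, pick nothing up, leave the beaker, cup and dish beside the holder as they are, and take the hand away when it is set.

Things in the scene. Friction and masses are not known exactly. Their poses are not given: they have to be found in the camera images.
- holder: Sample holder screwed to the worktop; origin: centre of the underside of its fixed base plate, 110 (x) x 300 (y) x 6 mm. Its x points away from the robot, y to the left, turned up to 0.35 rad. A sprung deck (see deck) carries everything but the black scale ledge, which stands on the base along the -x edge (x -53 to -39 mm, y -130 to 40, top at z = 34 mm, white ticks every 5 mm).
- deck: Sprung grey deck, origin on the holder's axis 16 mm above the worktop at rest, axes as the holder's. From +y to -y it carries a low grey housing with the wheel (y 46 to 134 mm, x -31 to 31, top 50 mm above the worktop), the sliding jaw, the fixed jaw (face at y = -91, 84 high). It yields straight down: about 3 N starts it, then 1 N per mm, stop at 10 mm; springs back when let go.
- wheel_top (a point): Topmost point of the knurled steel wheel, 100 mm above the worktop at rest, the highest point of the holder. Sinks with the deck; axes as the holder's. Wheel: 64 mm in diameter, 26 mm wide, axle along the holder's x, a fixed guard disc (54 mm) at each side. A finger pressed 4 to 7 mm down on it and drawn along the holder's y turns it by friction without slip (0.03 N m turns it). It stays as left.
- wheel (a joint): Turning angle of the knurled wheel in rad, from -0.6 to 7.6. It grows as the top of the wheel is rolled to the holder's -y (right); each rad moves the sliding jaw 8 mm to -y, which closes the holder. It is geared to the jaw at all times.
- jaw: The sliding jaw: an aluminium block 52 (x) x 41 (y) mm, its top 84 mm above the worktop, between the wheel and the fixed jaw. Moves along the holder's y only; to -y closes. Origin: under the centre of the block, 27 mm above the worktop. Not to be touched.
- jaw_pointer (a point): Tip of the sliding jaw's bare-metal pointer, a 6 mm wide finger that sticks out from the jaw to the near side (-x), about 40 mm above the worktop at rest. Moves with the jaw along the holder's y.
- index_tip (a point): Tip of the gauge mark: a small bare-metal rider (12 mm along y) clipped on the black scale ledge, with a 6 mm wide point towards +x, about 42 mm above the worktop; fixed, at another place on the scale each time. The pointer tip must come to its y (holder frame); the tips pass 2 mm apart in x. The pointer starts on its +y (left) side.
- beaker: Empty glass beaker, 55 mm in diameter, 69 mm high, loose, standing left (+y) of the holder. Origin: centre of its underside. Leave alone.
- sample_cup: White sample cup with lid, 47 mm in diameter, 43 mm high, loose, right (-y) of the holder. Origin: centre of its underside. Leave alone.
- petri_dish: Petri dish with lid, 69 mm in diameter, 15 mm high, loose, right (-y) of the holder and farther from the robot than the cup. Origin: centre of its underside. Leave alone.

How it is judged:
On the way:
1. a finger rolls the wheel and closes the jaw (its pointer is still short of the mark) (contact force between the fingers and deck above 0.5 N and y of jaw_pointer in the frame of index_tip above 0.002 m), for 0.1 s.
At the end, for the whole second after the job is handed in: The jaw's pointer tip stands opposite the gauge mark's tip, within 2 mm along the holder's length, at rest, with the hand clear; the jaw was driven by the wheel only and the beaker, cup and dish are where they were (y of jaw_pointer in the frame of index_tip between -0.002 and 0.002 m and linear speed of jaw below 0.002 m/s); the robot touches nothing.
It fails at once if the sliding jaw is pushed directly by the robot (contact force between any of the fingers, the arm and jaw above 1 N).
It fails at once if the beaker, cup or dish is lifted or shifted by more than 15 mm (distance of any of beaker, sample_cup, petri_dish from where it was at the start of the episode above 0.015 m).
It also fails if it takes over 56 s, if anything falls off the work surface, if the arm or the gripper's body presses on something with over 40 N, if the wrist force passes 120 N, or if a joint passes its speed limit or range.

## Working session

There is one attempt and no reset: what is moved stays moved. The work goes in short steps, Python scripts to look and compute and a shell command to move; the robot and the scene stay as the last step left them, time stands still between calls to the robot, and variables do not carry over. Pictures are saved under pics/ and viewed, about 8 in all and at most 12, crops included, and the job is handed in when it is done.

```bash
mkdir -p pics; python3 - <<'E'
from workcell import r
import cv2
s=r.state();print(s['t'],s['ee_pos'],s['tcp_rot'],s['force'],s['finger_gap'])
for n in('top','scene'):
    c=r.calibration(n);print(n,c)
    cv2.imwrite(f'pics/{n}0.png',r.get_image(n)[:,:,::-1])
E
```

```text
0.0 [ 0.1625099  -0.62903073  0.40385204] [-0.55874178  0.43344735 -0.4324509   0.55939006] [ 0.24398287 -0.04599157  0.72491133] 1.0018365435526921
top {'intrinsics': array([[440.03622047,   0.        , 259.65510732],
       [  0.        , 440.03622047, 192.32373449],
       [  0.        ,   0.        ,   1.        ]]), 'R': array([[ 0.01656148, -0.99985688, -0.00345574],
       [-0.99772326, -0.01629996, -0.06544165],
       [ 0.06537596,  0.00453169, -0.99785041]]), 't': array([0.09597696, 0.55505205, 1.30572764])}
scene {'intrinsics': array([[466.31552736,   0.        , 252.13122551],
       [  0.        , 466.31552736, 191.38464652],
       [  0.        ,   0.        ,   1.        ]]), 'R': array([[ 0.86352597, -0.50410241, -0.01427113],
       [-0.37919681, -0.63038687, -0.67736414],
       [ 0.33246456,  0.59033309, -0.73550945]]), 't': array([-0.41098183,  0.35182772,  0.96395067])}
```

View pics/top0.png

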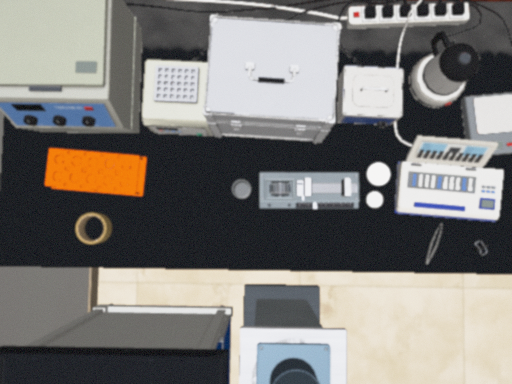

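View pics/scene0.png

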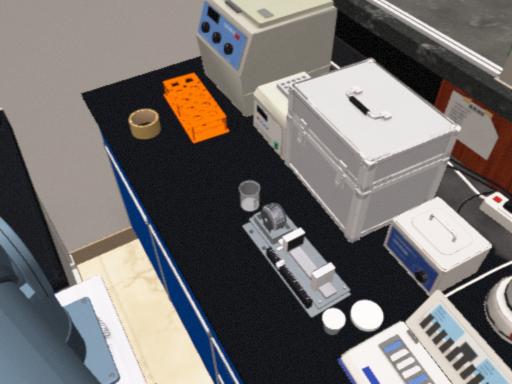

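```bash
python3 - <<'E'
from scipy.spatial.transform import Rotation as R
from workcell import r
print(R.from_quat(r.state()['tcp_rot']).as_matrix().round(3))
E
```

```text
[[ 0.25  -0.     0.968]
 [-0.968  0.001  0.25 ]
 [-0.001 -1.    -0.   ]]
```

The top picture shows the holder with base corners around (259,172), (358,173), (359,209) and (259,208), and the wheel near (280,187). The jaw is near (307,187), the pointer near (314,205), the beaker at (241,188) and the cup and dish at (375,199) and (378,174).

```bash
cat > h.py <<'E'
import numpy as np
from workcell import r
from scipy.spatial.transform import Rotation as Ro
def ray(c,u,v,z):
    K,R,t=c['intrinsics'],c['R'],c['t']
    d=R.T@np.linalg.solve(K,[u,v,1.]);o=-R.T@t
    return o+d*(z-o[2])/d[2]
def proj(c,X):
    p=c['intrinsics']@(c['R']@np.asarray(X)+c['t']);return p[:2]/p[2]
def rows(target):
    "shift in cm along the tool axes now to a world TCP target"
    s=r.state();return Ro.from_quat(s['tcp_rot']).as_matrix().T@(np.array(target)-s['ee_pos'])*100
E
python3 - <<'E'
from h import *
import cv2
c=r.calibration('top')
P=np.array([ray(c,u,v,.006) for u,v in((259,172),(358,173),(359,209),(259,208))]);print(P.round(3),P.mean(0))
print('wheel',ray(c,280,187,.1),'pointer',ray(c,314,206,.04))
w=r.calibration('wrist');print(w['R'],-w['R'].T@w['t'],w['intrinsics'])
im=cv2.imread('pics/top0.png')[160:220,225:395]
cv2.imwrite('pics/top0c.png',cv2.resize(im,None,fx=4.7,fy=4.7,interpolation=cv2.INTER_CUBIC))
E
```

```text
[[ 0.616  0.108  0.006]
 [ 0.618 -0.193  0.006]
 [ 0.509 -0.196  0.006]
 [ 0.507  0.106  0.006]] [ 0.56233869 -0.04375621  0.006     ]
wheel [0.56405642 0.04750865 0.1       ] pointer [ 0.51414134 -0.05610332  0.04      ]
[[ 2.50049669e-01 -9.68232916e-01 -4.28554241e-04]
 [-9.15858485e-01 -2.36667336e-01  3.24332866e-01]
 [-3.14131181e-01 -8.07068305e-02 -9.45942920e-01]] [ 0.24498677 -0.60725466  0.38388896] [[322.85906545   0.         260.37959489]
 [  0.         322.85906545 193.36738142]
 [  0.           0.           1.        ]]
```

View pics/top0c.png

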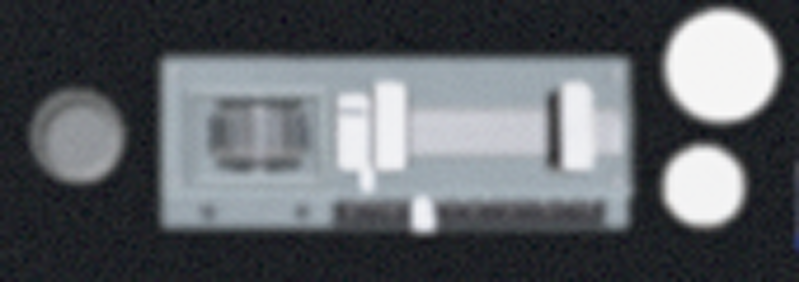

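The enlarged crop shows the pointer at about (303,199) and the gauge mark at about (315,202) in the full picture. That leaves roughly 34 mm to close, and the holder's turn is about 0.007 rad. I'll go to a viewing pose with the gripper shut.

```bash
python3 -m pendant '[{"dx":-46.7,"dz":42.7,"dy":5.4,"wy":0.245,"grip":1},{"dx":-46.7,"dz":42.7,"dy":5.4,"wy":0.245,"grip":1},{"dx":-46.7,"dz":42.7,"dy":5.4,"wy":0.245,"grip":1},{"dx":-46.7,"dz":42.7,"dy":5.4,"wy":0.245,"grip":1},{"dx":-46.7,"dz":42.7,"dy":5.4,"wy":0.245,"grip":1},{"dx":-46.7,"dz":42.7,"dy":5.4,"wy":0.245,"grip":1},{"dx":-46.7,"dz":42.7,"dy":5.4,"wy":0.245,"grip":1},{"dx":-46.7,"dz":42.7,"dy":5.4,"wy":0.245,"grip":1},{"dx":-46.7,"dz":42.7,"dy":5.4,"wy":0.245,"grip":1},{"dx":-46.7,"dz":42.7,"dy":5.4,"wy":0.245,"grip":1},{"dx":-46.7,"dz":42.7,"dy":5.4,"wy":0.245,"grip":1},{"dx":-46.7,"dz":42.7,"dy":5.4,"wy":0.245,"grip":1}]'
python3 - <<'E'
from h import *
s=r.state();print(s['ee_pos'],s['finger_gap']);print(Ro.from_quat(s['tcp_rot']).as_matrix().round(3));print(rows([.46,-.07,.30]))
E
```

```text
[ 0.16252488 -0.62907721  0.40395873] 0.9978683918582174
[[ 0.25  -0.     0.968]
 [-0.968  0.001  0.25 ]
 [-0.001 -1.    -0.   ]]
[-46.67183501  10.45963061  42.79016042]$[0]: bad value
```

The row was refused, so I'll try smaller graded shifts.

```bash
python3 -m pendant '[{"dx":-3.6,"dy":0.8,"dz":3.3,"wx":0,"wy":0.03,"wz":0,"grip":1},{"dx":-7.2,"dy":1.6,"dz":6.6,"wx":0,"wy":0.06,"wz":0,"grip":1},{"dx":-10.8,"dy":2.4,"dz":9.9,"wx":0,"wy":0.09,"wz":0,"grip":1},{"dx":-14.4,"dy":3.2,"dz":13.2,"wx":0,"wy":0.12,"wz":0,"grip":1},{"dx":-18,"dy":4,"dz":16.5,"wx":0,"wy":0.15,"wz":0,"grip":1},{"dx":-21.6,"dy":4.8,"dz":19.8,"wx":0,"wy":0.18,"wz":0,"grip":1}]'
python3 - <<'E'
from h import *
s=r.state();print(s['ee_pos'],s['finger_gap']);print(Ro.from_quat(s['tcp_rot']).as_matrix().round(3));print(rows([.46,-.07,.30]))
E
```

```text
t: 0.7
ee_pos: [0.3007, -0.3687, 0.3563]
tcp_rot: [-0.518, 0.482, -0.482, 0.518]
force: [0.7, 0.5, 0.3]
finger_gap: 0.479
[ 0.3006855  -0.36872552  0.3563113 ] 0.47927099209525303
[[ 0.071 -0.     0.997]
 [-0.997  0.     0.071]
 [-0.    -1.    -0.   ]]
[-28.65906744   5.63364534  18.02248516]
```

```bash
python3 -m pendant '[{"dx":-4.1,"dy":0.8,"dz":2.6,"wx":0,"wy":0.06,"wz":0,"grip":1},{"dx":-8.2,"dy":1.6,"dz":5.2,"wx":0,"wy":0.06,"wz":0,"grip":1},{"dx":-12.3,"dy":2.4,"dz":7.8,"wx":0,"wy":0.06,"wz":0,"grip":1},{"dx":-16.4,"dy":3.2,"dz":10.4,"wx":0,"wy":0.06,"wz":0,"grip":1},{"dx":-20.5,"dy":4,"dz":13,"wx":0,"wy":0.06,"wz":0,"grip":1},{"dx":-24.6,"dy":4.8,"dz":15.6,"wx":0,"wy":0.06,"wz":0,"grip":1},{"dx":-28.7,"dy":5.6,"dz":18,"wx":0,"wy":0.06,"wz":0,"grip":1},{"dx":-28.7,"dy":5.6,"dz":18,"wx":0,"wy":0.06,"wz":0,"grip":1},{"dx":-28.7,"dy":5.6,"dz":18,"wx":0,"wy":0.06,"wz":0,"grip":1}]'
python3 - <<'E'
from h import *
import cv2
s=r.state();print(Ro.from_quat(s['tcp_rot']).as_matrix().round(4),s['force'])
c=r.calibration('wrist');np.savez('w1.npz',**c)
cv2.imwrite('pics/w1.png',r.get_image('wrist')[:,:,::-1])
E
```

```text
t: 1.6
ee_pos: [0.4589, -0.0704, 0.3003]
tcp_rot: [0.504, -0.496, 0.496, -0.504]
force: [-0.4, -0.8, -0.3]
finger_gap: 0.003
[[ 1.570e-02 -1.200e-03  9.999e-01]
 [-9.999e-01  2.000e-04  1.570e-02]
 [-2.000e-04 -1.000e+00 -1.200e-03]] [-0.42660135 -0.79607181 -0.34964995]
```

View pics/w1.png

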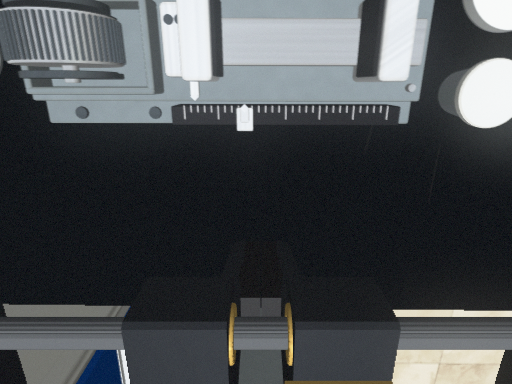

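The wrist view shows the pointer tip at (194,98), the gauge tip at (244,105), the wheel around (62,35) and the ledge from (173,105) to (399,107).

```bash
python3 - <<'E'
from h import *
c=dict(np.load('w1.npz'))
p,g=ray(c,194,98.5,.04),ray(c,244,105,.042);print('ptr',p,'idx',g)
a,b=ray(c,173,105,.034),ray(c,399,107,.034);print('ledge',a,b,np.linalg.norm(a-b))
a,b=ray(c,50,123,.006),ray(c,408,125,.006);print('base',a,b)
e=(a-b)/np.linalg.norm(a-b);th=np.arctan2(-e[0],e[1]);print('yaw',th,'gap mm',(p-g)@e*1e3)
# holder origin from base near corners
x=np.array([e[1],-e[0],0]);o=(a+b)/2+.055*x;print('origin',o)
print('wheel_top',o+.09*e,proj(c,o+.09*e+np.array([0,0,.094])), 'ptr hold',(p-o)@x,(p-o)@e,'idx',(g-o)@x,(g-o)@e)
im=__import__('cv2').imread('pics/w1.png')
# wheel check at its extremes: left/right ends of the axle-height outline
for y in(.058,.122):
  for dx in(-.013,.013): print(y,dx,proj(c,o+y*e+dx*x+np.array([0,0,.062])))
E
```

```text
ptr [ 0.53241495 -0.02148775  0.04      ] idx [ 0.5286094  -0.05728394  0.042     ]
ledge [ 0.52728214 -0.00461497  0.034     ] [ 0.52843609 -0.17139354  0.034     ] 0.1667825649700873
base [0.50925036 0.10631543 0.006     ] [ 0.51221513 -0.19291157  0.006     ]
yaw 0.009907783941056217 gap mm 35.756731426348615
origin [ 0.56573004 -0.04275315  0.006     ]
wheel_top [0.56483836 0.04724243 0.006     ] [31.3552679  35.00566653] ptr hold -0.03310277117873238 0.021594428840731095 idx -0.037262789279872394 -0.014162302585617525
0.058 -0.013 [123.59241885  66.09226143]
0.058 0.013 [117.72859978  18.4075223 ]
0.122 -0.013 [18.72536616 65.45007671]
0.122 0.013 [ 8.16276978 17.68763638]
```

All measurements agree with the given sizes: the base comes out 299 mm long and the wheel outline matches. The gap is about 35.8 mm, i.e. 143 mm of rolling. Next I go over the wheel.

```bash
python3 -m pendant '[{"dx":-3.3,"dy":0,"dz":2.7,"wx":0,"wy":0,"wz":0,"grip":1},{"dx":-6.6,"dy":0,"dz":5.4,"wx":0,"wy":0,"wz":0,"grip":1},{"dx":-10,"dy":0.5,"dz":8.1,"wx":0,"wy":0,"wz":0,"grip":1},{"dx":-13.3,"dy":1.5,"dz":10.8,"wx":0,"wy":0.005,"wz":0,"grip":1},{"dx":-13.3,"dy":1.5,"dz":10.8,"wx":0,"wy":0.005,"wz":0,"grip":1},{"dx":-13.3,"dy":1.5,"dz":10.8,"wx":0,"wy":0.005,"wz":0,"grip":1}]'
python3 - <<'E'
from h import *
import cv2
print(rows([.5645,.064,.260]),r.state()['force'])
cv2.imwrite('pics/w2.png',r.get_image('wrist')[:,:,::-1])
E
```

```text
t: 2.25
ee_pos: [0.565, 0.0616, 0.2853]
tcp_rot: [0.502, -0.498, 0.498, -0.501]
force: [-0.6, -0.5, -0.1]
finger_gap: 0.004
[-0.24709402  2.5287432  -0.04762802] [-0.60469386 -0.50001859 -0.13242289]
```

View pics/w2.png

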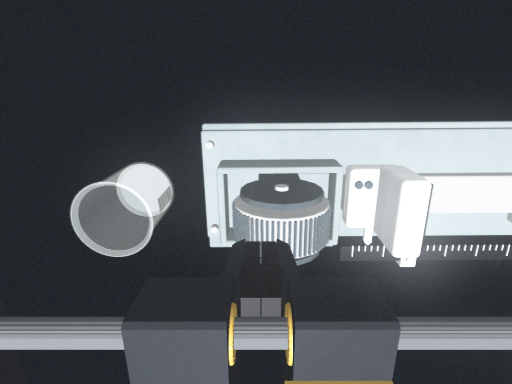

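The wrist picture shows the shut fingers (250–290, 240) standing over the wheel (233–330, 180–260), and the beaker is well clear to the left. First stroke.

```bash
python3 -m pendant '[{"dx":0,"dy":1.2,"dz":0,"wx":0,"wy":0,"wz":0,"grip":1},{"dx":0,"dy":2.0,"dz":0,"wx":0,"wy":0,"wz":0,"grip":1},{"dx":0,"dy":2.5,"dz":0,"wx":0,"wy":0,"wz":0,"grip":1},{"dx":0.5,"dy":2.5,"dz":0,"wx":0,"wy":0,"wz":0,"grip":1},{"dx":1.0,"dy":2.5,"dz":0,"wx":0,"wy":0,"wz":0,"grip":1},{"dx":1.5,"dy":2.5,"dz":0,"wx":0,"wy":0,"wz":0,"grip":1},{"dx":1.5,"dy":2.5,"dz":0,"wx":0,"wy":0,"wz":0,"grip":1}]'; python3 -m pendant '[{"dx":0.5,"dy":0,"dz":0,"wx":0,"wy":0,"wz":0,"grip":1},{"dx":1.0,"dy":0,"dz":0,"wx":0,"wy":0,"wz":0,"grip":1},{"dx":1.5,"dy":0,"dz":0,"wx":0,"wy":0,"wz":0,"grip":1},{"dx":1.5,"dy":0,"dz":0,"wx":0,"wy":0,"wz":0,"grip":1}]';  python3 -m pendant '[{"dx":0,"dy":-2,"dz":0,"wx":0,"wy":0,"wz":0,"grip":1},{"dx":-1.5,"dy":-2,"dz":0,"wx":0,"wy":0,"wz":0,"grip":1},{"dx":-3.3,"dy":-2,"dz":0,"wx":0,"wy":0,"wz":0,"grip":1},{"dx":-3.3,"dy":-2,"dz":0,"wx":0,"wy":0,"wz":0,"grip":1}]'
python3 - <<'E'
from h import *
import cv2
c=r.calibration('wrist');np.savez('w3.npz',**c)
cv2.imwrite('pics/w3.png',r.get_image('wrist')[:,:,::-1])
E
```

```text
t: 3.0
ee_pos: [0.565, 0.047, 0.261]
tcp_rot: [0.502, -0.498, 0.498, -0.501]
force: [-3.2, -0.3, 8.4]
finger_gap: 0.002
t: 3.4
ee_pos: [0.5652, 0.0315, 0.2609]
tcp_rot: [0.502, -0.498, 0.499, -0.501]
force: [-0.6, -2.5, 6.7]
finger_gap: 0.007
t: 3.8
ee_pos: [0.5646, 0.0695, 0.2801]
tcp_rot: [-0.503, 0.498, -0.496, 0.503]
force: [-0.7, -0.1, 0.5]
finger_gap: 0.005
```

View pics/w3.png

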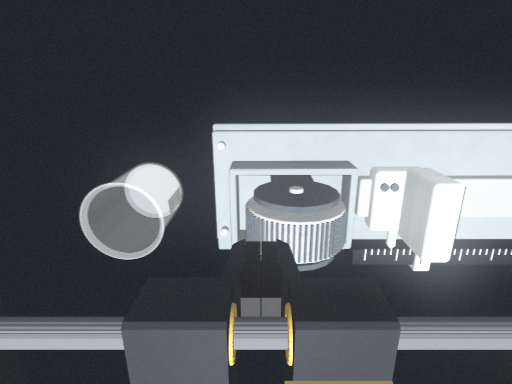

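The picture shows the jaw moved to the right: the pointer tip is now at about (391,246). Fingers and beaker are clear.

```bash
python3 - <<'E'
from h import *
c=dict(np.load('w3.npz'))
print(ray(c,391,246,.04),proj(c,[.5286,-.0573,.042]),proj(c,[.5325,-.0214,.04]))
E
```

```text
[ 0.53306212 -0.02960043  0.04      ] [427.47643954 252.89020776] [380.1665769  246.53855218]
```

The jaw moved about 8 mm for 31 mm of roll, so there is no slip. About 27.7 mm remains. Three more strokes, then a close look.

```bash
python3 -m pendant '[{"dx":0.5,"dy":1.2,"dz":0,"wx":0,"wy":0,"wz":0,"grip":1},{"dx":0.5,"dy":2.0,"dz":0,"wx":0,"wy":0,"wz":0,"grip":1},{"dx":0.5,"dy":2.0,"dz":0,"wx":0,"wy":0,"wz":0,"grip":1},{"dx":1.1,"dy":2.0,"dz":0,"wx":0,"wy":0,"wz":0,"grip":1},{"dx":1.7,"dy":2.0,"dz":0,"wx":0,"wy":0,"wz":0,"grip":1},{"dx":2.3,"dy":2.0,"dz":0,"wx":0,"wy":0,"wz":0,"grip":1},{"dx":2.9,"dy":2.0,"dz":0,"wx":0,"wy":0,"wz":0,"grip":1},{"dx":3.5,"dy":2.0,"dz":0,"wx":0,"wy":0,"wz":0,"grip":1},{"dx":3.9,"dy":2.0,"dz":0,"wx":0,"wy":0,"wz":0,"grip":1},{"dx":3.9,"dy":0,"dz":0,"wx":0,"wy":0,"wz":0,"grip":1},{"dx":0,"dy":0,"dz":0,"wx":0,"wy":0,"wz":0,"grip":1},{"dx":0,"dy":0,"dz":0,"wx":0,"wy":0,"wz":0,"grip":1}]'; python3 -m pendant '[{"dx":0.5,"dy":1.2,"dz":0,"wx":0,"wy":0,"wz":0,"grip":1},{"dx":0.5,"dy":2.0,"dz":0,"wx":0,"wy":0,"wz":0,"grip":1},{"dx":0.5,"dy":2.0,"dz":0,"wx":0,"wy":0,"wz":0,"grip":1},{"dx":1.1,"dy":2.0,"dz":0,"wx":0,"wy":0,"wz":0,"grip":1},{"dx":1.7,"dy":2.0,"dz":0,"wx":0,"wy":0,"wz":0,"grip":1},{"dx":2.3,"dy":2.0,"dz":0,"wx":0,"wy":0,"wz":0,"grip":1},{"dx":2.9,"dy":2.0,"dz":0,"wx":0,"wy":0,"wz":0,"grip":1},{"dx":3.5,"dy":2.0,"dz":0,"wx":0,"wy":0,"wz":0,"grip":1},{"dx":3.9,"dy":2.0,"dz":0,"wx":0,"wy":0,"wz":0,"grip":1},{"dx":3.9,"dy":0,"dz":0,"wx":0,"wy":0,"wz":0,"grip":1},{"dx":0,"dy":0,"dz":0,"wx":0,"wy":0,"wz":0,"grip":1},{"dx":0,"dy":0,"dz":0,"wx":0,"wy":0,"wz":0,"grip":1}]'; python3 -m pendant '[{"dx":0.5,"dy":1.2,"dz":0,"wx":0,"wy":0,"wz":0,"grip":1},{"dx":0.5,"dy":2.0,"dz":0,"wx":0,"wy":0,"wz":0,"grip":1},{"dx":0.5,"dy":2.0,"dz":0,"wx":0,"wy":0,"wz":0,"grip":1},{"dx":1.1,"dy":2.0,"dz":0,"wx":0,"wy":0,"wz":0,"grip":1},{"dx":1.7,"dy":2.0,"dz":0,"wx":0,"wy":0,"wz":0,"grip":1},{"dx":2.3,"dy":2.0,"dz":0,"wx":0,"wy":0,"wz":0,"grip":1},{"dx":2.9,"dy":2.0,"dz":0,"wx":0,"wy":0,"wz":0,"grip":1},{"dx":3.5,"dy":2.0,"dz":0,"wx":0,"wy":0,"wz":0,"grip":1},{"dx":3.5,"dy":2.0,"dz":0,"wx":0,"wy":0,"wz":0,"grip":1},{"dx":3.5,"dy":0,"dz":0,"wx":0,"wy":0,"wz":0,"grip":1},{"dx":3.5,"dy":0,"dz":0,"wx":0,"wy":0,"wz":0,"grip":1}]'
python3 - <<'E'
from h import *
s=r.state();print(rows([.45,-.057,.285]),Ro.from_quat(s['tcp_rot']).as_matrix().round(4))
E
```

```text
t: 5.05
ee_pos: [0.5648, 0.07, 0.2802]
tcp_rot: [-0.502, 0.498, -0.496, 0.504]
force: [-1.0, 0.3, -0.4]
finger_gap: 0.006
t: 6.25
ee_pos: [0.5647, 0.0691, 0.2798]
tcp_rot: [-0.502, 0.498, -0.496, 0.503]
force: [-0.0, 0.7, -0.3]
finger_gap: 0.005
t: 7.35
ee_pos: [0.5658, 0.0288, 0.2807]
tcp_rot: [0.501, -0.498, 0.499, -0.501]
force: [-0.7, 0.3, -0.2]
finger_gap: 0.005
[  8.52601677  -0.42590577 -11.61678605] [[ 4.7e-03  9.0e-04  1.0e+00]
 [-1.0e+00 -1.1e-03  4.7e-03]
 [ 1.1e-03 -1.0e+00  9.0e-04]]
```

```bash
python3 -m pendant '[{"dx":0,"dy":-1,"dz":-4,"wx":0,"wy":0,"wz":0,"grip":1},{"dx":3,"dy":-1,"dz":-8,"wx":0,"wy":0,"wz":0,"grip":1},{"dx":6,"dy":-1,"dz":-11.6,"wx":0,"wy":0,"wz":0,"grip":1},{"dx":8.6,"dy":-0.5,"dz":-11.6,"wx":0,"wy":0,"wz":0,"grip":1},{"dx":8.6,"dy":-0.5,"dz":-11.6,"wx":0,"wy":0,"wz":0,"grip":1},{"dx":8.6,"dy":-0.5,"dz":-11.6,"wx":0,"wy":0,"wz":0,"grip":1}]'
python3 - <<'E'
from h import *
import cv2
c=r.calibration('wrist');np.savez('w4.npz',**c)
im=r.get_image('wrist')[:,:,::-1];cv2.imwrite('pics/w4.png',im)
u,v=proj(c,[.5286,-.0573,.042]);print(u,v)
u0,v0=int(u)-50,int(v)-40;print(u0,v0)
cv2.imwrite('pics/w4c.png',cv2.resize(im[max(v0,0):v0+75,u0:u0+100],None,fx=8,fy=8,interpolation=cv2.INTER_CUBIC))
E
```

```text
t: 7.95
ee_pos: [0.4497, -0.0568, 0.2847]
tcp_rot: [0.502, -0.499, 0.498, -0.501]
force: [-0.4, 0.1, 0.2]
finger_gap: 0.004
262.2913535311041 92.47429758675919
212 52
```

View pics/w4c.png

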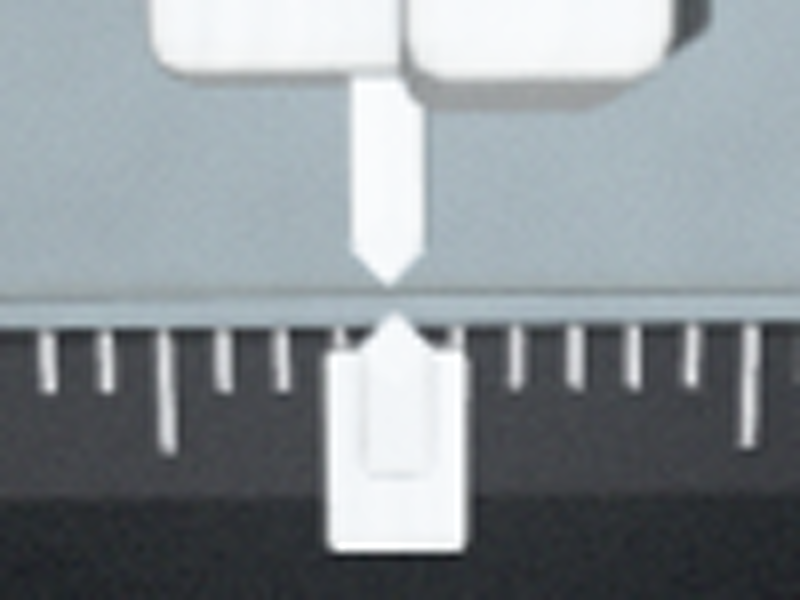

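The crop shows the pointer tip at (388,287) and the gauge tip at (396,313). Ticks 5 mm apart lie about 58 px apart, so the pointer is about 0.7 mm short of the mark, inside the 2 mm band. I'll cross-check it with the calibration, check that the scene is still, and hand in.

```bash
python3 - <<'E'
from h import *
import cv2
c=dict(np.load('w4.npz'))
p=ray(c,212+388/8-.5,52+287/8-.5,.04);g=ray(c,212+396/8-.5,52+313/8-.5,.042)
th=.0099;e=np.array([-np.sin(th),np.cos(th),0])
gap=(p-g)@e*1e3;print('gap mm',gap,'dx mm',(p-g)[0]*1e3)
a=cv2.imread('pics/top0.png');b=r.get_image('top')[:,:,::-1]
for n,(u,v) in dict(beaker=(241,188),cup=(375,199),dish=(378,174)).items():
    s=np.s_[v-12:v+13,u-12:u+13];print(n,'diff',cv2.absdiff(a[s],np.ascontiguousarray(b[s])).mean())
s=r.state();print(s['force'],s['ee_pos'],s['t'])
if abs(gap)<1.2: r.close_job();print('handed in')
E
```

```text
gap mm 0.6460294232024065 dx mm 1.9979897632378396
beaker diff 3.1306666666666665
cup diff 2.8053333333333335
dish diff 1.3056
[-0.49156352 -0.1715825   0.01672161] [ 0.45031549 -0.05535147  0.28515675] 8.05
the job is handed in; nothing more can be done
handed in
```

The jaw is set and the job is handed in, at about 8 s on the clock. I rolled the wheel with the shut fingertips in four strokes, pressing about 5 mm down (the end of the first stroke read 7–8 N), then moved the hand away. No verdict was reported.

- **Pointer:** in the last close wrist picture the pointer tip stands 0.65 mm short of the gauge tip, on its +y side, inside the ±2 mm band. The tips measured 2.0 mm apart in x, as they should be, and reading against the scale ticks gave about 0.7 mm, which agrees.
- **Surroundings:** the beaker, cup and dish look unmoved in the top picture, with only small image differences from the start. The force reading was about zero, with the hand clear in the air.
- **Disagreements:** the last three strokes closed the jaw about 2 mm more than I had planned, without overshooting the mark. My first move command was refused and was re-sent with smaller shifts. No check failed.

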